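# Empty the cake-box sizing jig and set its jaw to the next size, slack taken up

## Robot

A 6-joint arm with a two-finger parallel gripper is mounted at the origin on the work surface. World frame = base frame: x ahead of the robot, y to its left, z up, the work surface at z = 0. Lengths are in m, angles in rad, forces in N, time in s.
With the tool pointing down it reaches from about 0.35 to 0.775 m from the base axis. Payload 5.5 kg.
Tool frame: the origin (TCP) lies on the centre line of the jaws, within the pads' length; the fingertips stand 11 mm ahead of it and the grasp point (between the pads) lies 8 mm behind it (env.tip_reach is the distance from the TCP to the fingertips, in m); z points along the fingers, x is the direction in which the jaws open and shut, and the axes are right-handed (so a half turn about z gives the same grasp; the last joint's range is limited). The gripper opens to 85 mm and grips with 20 to 120 N. Pads are 22 mm wide; open, the fingers measure 114 mm over their backs; the gripper's body (76 mm by 85 mm) begins 54 mm behind the grasp point. The pads swing forward as they close: fully open they stand 13 mm farther back than shut.
Start: joints at [1.033, 0.313, 0.046, 1.304, 0, 1.431], TCP at [0.223, 0.53, 0.242] pointing down, gripper open.
Joint ranges: [-2.76, 2.76], [-0.86, 1.69], [-1.03, 1.26], [-2.2, 2.34], [-1.47, 1.5], [-3.14, 3.14]. Speed limits (rad/s): [2.57, 2.57, 3.14, 3.14, 3.14, 3.14].

## Interface

Orientations are given as a unit quaternion [w, x, y, z].
In Python, from workcell import env gives the robot as it stands.
- The arm moves only by the tool carry_out, never from a script. Its argument "moves" is one flat list of numbers, 7 for each row, row after row: the gripper command: -1 is shut, 1 is fully open, values between are in proportion, then the shift along the tool's x, y, z in m, then the turn, a rotation vector about the tool's x, y, z in degrees. A call has exactly 5 rows; each row shifts and turns the pose as measured when the row begins, along the tool's axes as they then stand; what a row does not reach is not made up. A row lasts 1/8 s, in which the tool goes at most 62.5 mm and 10.7 degrees, less where a joint would pass 70% of its speed; a pose out of reach is approached as far as the arm can. A call is refused whole if a number of a shift passes 0.0625 or a number of a turn 10.7, either way. A call with a gripper value outside its range is refused whole. The fingers move at their own pace and stop on an object; "squeeze" is the grip in N (left out, the last holds). Time passes only in rows, so rows that do not move let the fingers close, or fill a call up. It gives the time, the measured TCP pose, the force and the opening at its end, in the units of the state.
- env.get_state(): the state, without advancing time (a new reading comes with each control period).
- env.read_camera(name): name is "side" or "top" or "wrist"; returns the picture (400x640x3 uint8, red, green, blue); there is no depth.
- env.calibration(name): a dict with "camera_matrix" (3x3 intrinsics, pixels), "k1" (the pictures are not rectified: a ray, as slopes to the right and down, at radius r is drawn at 1 + k1 r^2 times it, then the intrinsics apply), "rvec" (rotation vector, rad) and "tvec" (3), from world to camera coordinates, as OpenCV has them; the wrist camera has in their place "hand_eye" (4x4, takes a point from camera to tool coordinates, whose origin is the TCP and whose axes are the tool frame's). Camera axes: x right, y down, z forward; pixel columns grow to the right and rows downward; lengths in m; the calibration is good to about 2 mm. A picture is of the moment at which its call begins: read the wrist's pose just before it. calibration takes no time and is no camera call.
- env.hand_in(): hands the job in, once; it reports no verdict.
The state is a dict: "clock": time; "joint_pos": joint angles; "qvel": joint speeds; "tau": joint torques, N m; "tcp_pos": TCP position; "orientation": TCP orientation; "wrist_force": force on the tool from outside, world axes, zero at the start; "ft_torque": the same for the moment, N m; "finger_gap": finger opening in m.
Only numpy, scipy, OpenCV 4.12 (cv2) and the standard library are available. Lean on these libraries where they do the work, as an engineer would, in place of code of your own. Each camera call takes 0.05 s, during which the arm holds its last target. There are 200 camera calls.

## Task

Turn the knob to open the jig's blue jaw clearly past the red size marker, lift the finished gift box out and set it upright in the aluminium tray. Then bring the jaw back with the knob until its white index line stands level with the red marker, coming up to it only in the closing direction so that the screw's slack is taken up and the brass nut ends up pressing on the jaw from behind. Move the jaw only by its knob, never by pushing it, and leave the jar, the bowl and the spatula where they are.

Things in the scene. Friction and masses are not known exactly. Their poses are not given: they have to be found in the camera images.
- jig_base (a point): centre of the top of the jig's plywood base, 160 x 350 mm, 20 mm thick; z up. y runs along the screw from gearbox to fixed stop: the jaw CLOSES towards +y and opens towards -y. The gift box stands near y = +95 mm; aluminium fixed stop: face at y = +145 mm, 62 mm high; grey gearbox: centre y = -127 mm, 110 x 85 mm, 50 mm high.
- knob_grip (a point): centre of the square black knob: 46 x 46 mm over its flats, 36 mm high along its axis (18 mm above and below this point), on a disc and collar of 36 mm radius. z is the knob's axis, out of the gearbox: up and leaning 35 degrees towards the jig's -x. x and y are square to the flats and turn with the knob; it can be regripped at every quarter turn.
- knob (a joint): angle of the knob, rad. It grows counter-clockwise as seen looking at the knob's top; growing moves the brass nut in the opening direction, 10 mm per rad, falling in the closing direction. Starts near 0, ends at -0.8 and +4.0. Friction 0.12 N m; stays where it is left.
- nut_mid (a point): centre of the top face of the brass nut on the screw (32 mm long along y), inside a window in the jaw's tail. The window is 37 mm long: the nut has 5 mm of free play (0.5 rad of the knob) before it pushes the jaw one way or the other. Axes as the jig's.
- jaw_window (a point): point on the jaw at the middle of that window, at the height of the nut's top; axes as the jig's. nut_mid lies +2.5 mm along y from it when the nut presses the jaw in the closing direction, -2.5 mm when it pulls the jaw open.
- jaw_index (a point): white index line on a foot at the blue jaw's +x side; axes as the jig's. The jaw is 100 mm wide, 30 mm thick, 66 mm high over the base; its front face is 15 mm to +y of this point and a lip on top (underside 60 mm over the base) reaches 8 mm further over the gift box: it must open more than 8 mm before the box can be lifted. Drags with 6 N, stays where left, travels 34 mm.
- marker_mid (a point): red size marker, a clip 10 x 6 x 20 mm fixed on the base beside the index foot, its middle plane across y marks the next size; this point is 13 mm over the base, axes as the jig's. At the start the index line is 9 to 18 mm to +y of it.
- box_mid (a point): centre of the gift box, cardboard with pink lid and gold band, 56 x 100 x 56 mm, 0.17 to 0.35 kg, its 100 mm along y between jaw and fixed stop; it stands loosely on the jig's base (underside 20 mm over the bench). z up.
- tray: low aluminium tray, 200 x 170 mm, rim 18 mm high, walls and floor 4 to 5 mm thick; origin at the centre of its underside on the bench, x along the 200 mm.
- honey: amber glass jar with yellow cap, 68 mm across, 110 mm high, origin under its centre; leave it alone.
- bowl: small steel bowl, 100 mm across, 50 mm high, origin under its centre; leave it alone.
- spatula: wooden-handled spatula lying on the bench, 240 mm long along x, origin at its middle; leave it alone.
- jaw: the blue jaw as a whole (see jaw_index); its origin lies under it, at bench level, 30 mm to -y of the index line on the jig's middle line; axes as the jig's. Move it only by the knob; do not push it by hand.
Not all that is in view belongs to the job. Leave any turquoise look-alike of the part that bears box_mid alone.

How it is judged:
By the outcome, as a careful person would: the job done as asked, in the order asked, and still so for the second after the job is handed in, with the robot touching nothing.
It also fails if it takes over 72 s, if anything falls off the work surface, if the arm or the gripper's body presses on something with over 40 N, if the wrist force passes 120 N, or if a joint passes its speed limit or range.

## Working session

There is one attempt and no reset: what is moved stays moved. The work goes in short steps, Python scripts to look and compute and a tool call to move; the robot and the scene stay as the last step left them, time stands still between calls to the robot, and variables do not carry over. Pictures are saved under pics/ and viewed, about 8 in all and at most 12, crops included, and the job is handed in when it is done.

Besides the shell and the picture viewer there is one more tool, called after "Request:" as name(argument=value, ...), one argument or row to a line, values as JSON. carry_out: Moves the arm, as the interface text tells. Its arguments: {"type":"object","properties":{"moves":{"type":"array"},"squeeze":{"type":"number"}},"required":["moves"]}

```bash
mkdir -p pics; ls; cat > h.py <<'E'
import numpy as np, cv2
from scipy.spatial.transform import Rotation as R
from workcell import env
def snap(n,f):
    im=env.read_camera(n); cv2.imwrite('pics/'+f,cv2.cvtColor(im,cv2.COLOR_RGB2BGR)); return im
def tool():
    s=env.get_state(); q=s['orientation']; T=np.eye(4); T[:3,:3]=R.from_quat([q[1],q[2],q[3],q[0]]).as_matrix(); T[:3,3]=s['tcp_pos']; return T
def cam(n,T=None):
    c=env.calibration(n); K=np.array(c['camera_matrix'])
    if n=='wrist':
        M=(tool() if T is None else T)@np.array(c['hand_eye'])
    else:
        W=np.eye(4); W[:3,:3]=cv2.Rodrigues(np.array(c['rvec'],float))[0]; W[:3,3]=np.array(c['tvec']).ravel(); M=np.linalg.inv(W)
    return K,float(c['k1']),M
def ray(C,uv):
    K,k1,M=C; d=cv2.undistortPoints(np.array([[uv]],float),K,np.array([k1,0,0,0]))[0,0]
    v=M[:3,:3]@np.array([d[0],d[1],1]); return M[:3,3],v/np.linalg.norm(v)
def onz(C,uv,z):
    o,v=ray(C,uv); return o+v*(z-o[2])/v[2]
def two(C1,a,C2,b):
    o1,v1=ray(C1,a);o2,v2=ray(C2,b)
    t=np.linalg.lstsq(np.stack([v1,-v2],1),o2-o1,rcond=None)[0]
    p,q=o1+v1*t[0],o2+v2*t[1]; return (p+q)/2,np.linalg.norm(p-q)
def proj(C,p):
    K,k1,M=C; W=np.linalg.inv(M); return cv2.projectPoints(np.array(p,float).reshape(-1,1,3),cv2.Rodrigues(W[:3,:3])[0],W[:3,3],K,np.array([k1,0,0,0]))[0][:,0]
E
python3 - <<'E'
from h import *
for n in('top','side','wrist'): snap(n,n+'0.png'); print(n,cam(n)[2].round(3).tolist(),cam(n)[0].tolist())
print(env.get_state())
E
```

```text
pics
top [[0.019, -0.983, 0.18, 0.329], [-1.0, -0.022, -0.014, -0.039], [0.018, -0.18, -0.984, 1.221], [0.0, 0.0, 0.0, 1.0]] [[444.35279894483875, 0.0, 324.7570543920113], [0.0, 444.35279894483875, 203.0455283489131], [0.0, 0.0, 1.0]]
side [[0.958, -0.192, 0.213, 0.348], [-0.287, -0.652, 0.702, -0.789], [0.004, -0.733, -0.68, 0.802], [0.0, 0.0, 0.0, 1.0]] [[377.15062722919834, 0.0, 315.402494801404], [0.0, 377.15062722919834, 206.31406176066346], [0.0, 0.0, 1.0]]
wrist [[0.388, 0.887, 0.25, 0.159], [0.921, -0.373, -0.107, 0.557], [-0.001, 0.272, -0.962, 0.372], [0.0, 0.0, 0.0, 1.0]] [[277.39768231503444, 0.0, 318.2706953397736], [0.0, 277.39768231503444, 198.15344802645444], [0.0, 0.0, 1.0]]
{'clock': 0.15, 'joint_pos': array([1.03337202e+00, 3.13860714e-01, 4.52189611e-02, 1.30359926e+00,
       1.75626161e-05, 1.43118836e+00]), 'qvel': array([ 2.09686952e-03, -2.86684274e-03,  4.97937352e-03, -7.12018572e-04,
        4.69987615e-05,  2.81339892e-04]), 'tau': array([ 1.55734517e-03, -4.81064951e+01,  2.98815143e+01,  1.39061711e-02,
       -1.58035764e-04, -2.84515187e-05]), 'tcp_pos': array([0.22257248, 0.529768  , 0.24158645]), 'orientation': array([ 3.04246683e-04,  8.32888175e-01,  5.53440842e-01, -6.55204918e-04]), 'wrist_force': array([-0.5919401 , -0.19060551, -0.1132775 ]), 'ft_torque': array([ 0.04608705, -0.04819762, -0.00086648]), 'finger_gap': 0.08527541928466549}
```

View pics/top0.png

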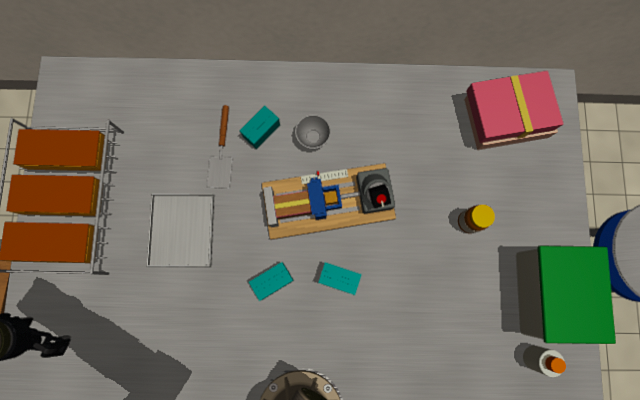

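View pics/side0.png

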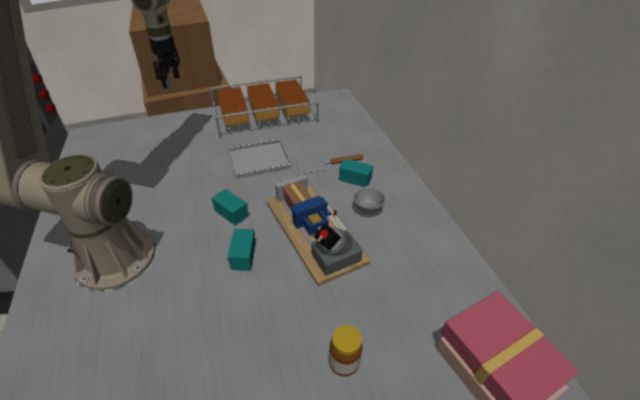

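The top view shows the jig at about (330,200), its fixed stop on the left (world +y) and the gearbox on the right. The tray is at (181,231), the bowl at (312,133), and the arm is at the lower left. I'll zoom in on the jig.

```bash
python3 - <<'E'
import cv2,numpy as np
a=cv2.imread('pics/top0.png')[155:245,255:405]; b=cv2.imread('pics/side0.png')[170:285,260:375]
a=cv2.resize(a,None,fx=5,fy=5,interpolation=cv2.INTER_CUBIC)
cv2.imwrite('pics/topc.png',a)
E
```

```text
(no output)
```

View pics/topc.png

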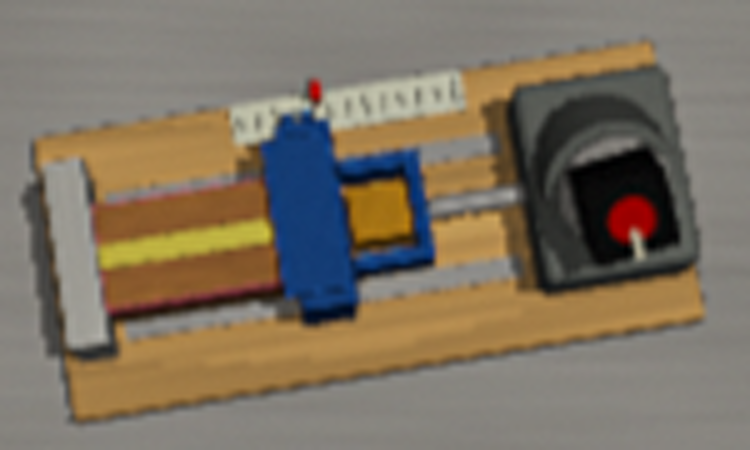

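The crop shows the plywood corners at crop (37,138), (652,45), (703,318) and (72,420). The red marker is at (314,92), and the knob's red cap is at (630,217).

```bash
cat >> h.py <<'E'
def jigfit(P):  # corners TL(+x,+y) TR(+x,-y) BR(-x,-y) BL(-x,+y)
    m=np.array([[.08,.175],[.08,-.175],[-.08,-.175],[-.08,.175]]); P=np.array(P)[:,:2]; c=P.mean(0); q=P-c
    th=np.arctan2((m[:,0]*q[:,1]-m[:,1]*q[:,0]).sum(),(m*q).sum())
    return c,th,np.linalg.norm(q-m@np.array([[np.cos(th),np.sin(th)],[-np.sin(th),np.cos(th)]]),axis=1)
E
python3 - <<'E'
from h import *
C=cam('top'); f=lambda u,v:(u/5+255-.4,v/5+155-.4)
P=[onz(C,f(*p),.02) for p in((37,138),(652,45),(703,318),(72,420))]
c,th,e=jigfit(P); print(c,np.degrees(th),e)
J=np.eye(4);J[:3,:3]=R.from_euler('z',th).as_matrix();J[:3,3]=[*c,.02]
inv=np.linalg.inv(J)
jl=lambda p:(inv@np.append(p,1))[:3].round(4)
print('marker',jl(onz(C,f(314,84),.04)),'cap?',jl(onz(C,f(630,217),.12)))
T=[onz(C,p,.018) for p in((151,195),(213,195),(211,267),(148,266))]; print('tray',np.array(T).round(3),np.mean(T,0))
hsv=None
for n,p,z in(('jar',(482,216),.11),('bowl',(312,133),.05)): print(n,onz(C,p,z))
E
```

```text
[ 0.55702589 -0.06536835] 10.223522651398763 [0.00272003 0.00178792 0.00262285 0.0007632 ]
marker [0.0803 0.0174 0.02  ] cap? [-0.0331 -0.1265  0.1   ]
tray [[0.561 0.422 0.018]
 [0.565 0.252 0.018]
 [0.369 0.245 0.018]
 [0.368 0.413 0.018]] [0.46567335 0.33291083 0.018     ]
jar [ 0.50801281 -0.45659167  0.11      ]
bowl [ 0.73913772 -0.01675616  0.05      ]
```

```bash
cat >> h.py <<'E'
J0=np.eye(4);J0[:3,:3]=R.from_euler('z',10.2,degrees=True).as_matrix();J0[:3,3]=[.557,-.0654,.02]
def jl(p,J=J0): return (np.linalg.inv(J)@np.append(p,1))[:3].round(4)
def red(im,box):
    h=cv2.cvtColor(im,cv2.COLOR_RGB2HSV);m=(((h[...,0]<6)|(h[...,0]>174))&(h[...,1]>170)&(h[...,2]>90)).astype(np.uint8)
    k=np.zeros_like(m);k[box[1]:box[3],box[0]:box[2]]=1
    n,l,s,c=cv2.connectedComponentsWithStats(m*k); return [(c[i].round(1).tolist(),int(s[i,4]),s[i,:4].tolist()) for i in range(1,n) if s[i,4]>3]
def Rk(ang): # tool orientation on knob: ang=0 -> tool x in jig x-z plane; ang = knob angle+k*90 (deg, about knob axis)
    a=np.radians(35);z=np.array([np.sin(a),0,-np.cos(a)]);x=np.array([np.cos(a),0,np.sin(a)])
    M=np.stack([x,np.cross(z,x),z],1); return J0[:3,:3]@R.from_rotvec(-z*np.radians(ang)).as_matrix()@M
def plan(Rt,p,n=None,T=None):
    T=tool() if T is None else T; d=np.asarray(p)-T[:3,3]; rv=np.degrees(R.from_matrix(T[:3,:3].T@Rt).as_rotvec())
    n=n or int(np.ceil(max(np.linalg.norm(d)/.06,np.linalg.norm(rv)/10.5)))
    print('n',n,'dist',np.linalg.norm(d).round(4),'turn',rv.round(2))
    for i in range(n):
        Rr=T[:3,:3]@R.from_rotvec(np.radians(rv)*i/n).as_matrix(); print(*(Rr.T@d/n).round(4).tolist(),*(rv/n).round(2).tolist(),sep=',')
E
python3 - <<'E'
from h import *
t=cv2.imread('pics/top0.png')[...,::-1].copy();s=cv2.imread('pics/side0.png')[...,::-1].copy()
rt=red(t,(300,160,400,240));rs=red(s,(300,190,360,270));print(rt,rs)
Ct,Cs=cam('top'),cam('side')
a=[r for r in rt if r[0][0]>360]; b=[r for r in rs if r[0][1]>220]
p,e=two(Ct,a[0][0],Cs,b[0][0]);print(p,e,jl(p))
P=p-.25*Rk(0)[:,2]
P=np.array(p)+Rk(0)@np.array([0,0,-.14]);print(P);plan(Rk(0),P)
E
```

```text
[([317.5, 173.0], 6, [317, 172, 2, 3]), ([380.9, 198.1], 60, [377, 194, 9, 9])] [([334.8, 212.2], 4, [334, 211, 2, 3]), ([323.9, 233.2], 49, [320, 230, 8, 9])]
[ 0.54707801 -0.19514887  0.13197542] 0.005482460322146835 [-0.0327 -0.1259  0.112 ]
[ 0.46804641 -0.2093689   0.2466567 ]
n 13 dist 0.7788 turn [-17.37  32.11  55.18]
-0.0451,0.0394,-0.0003,-1.34,2.47,4.24
-0.042,0.0427,-0.0013,-1.34,2.47,4.24
-0.0387,0.0457,-0.002,-1.34,2.47,4.24
-0.0351,0.0485,-0.0025,-1.34,2.47,4.24
-0.0313,0.051,-0.0027,-1.34,2.47,4.24
-0.0273,0.0533,-0.0028,-1.34,2.47,4.24
-0.0232,0.0552,-0.0026,-1.34,2.47,4.24
-0.0189,0.0568,-0.0022,-1.34,2.47,4.24
-0.0146,0.0581,-0.0016,-1.34,2.47,4.24
-0.0102,0.059,-0.0008,-1.34,2.47,4.24
-0.0058,0.0596,0.0003,-1.34,2.47,4.24
-0.0014,0.0599,0.0015,-1.34,2.47,4.24
0.0029,0.0598,0.003,-1.34,2.47,4.24
```

Request:
carry_out(
  moves=[1,-0.045,0.039,-0.002,-1.3,2.5,4.2,1,-0.042,0.043,-0.003,-1.3,2.5,4.2,1,-0.039,0.046,-0.003,-1.3,2.5,4.2,1,-0.035,0.048,-0.003,-1.3,2.5,4.2,1,-0.031,0.051,-0.003,-1.3,2.5,4.2],
)

```text
clock: 0.78
tcp_pos: [0.3183, 0.2419, 0.2443]
orientation: [-0.011, 0.914, 0.387, 0.123]
wrist_force: [1.1, 0.1, 0.7]
finger_gap: 0.0856
```

Request:
carry_out(
  moves=[1,-0.027,0.053,-0.003,-1.3,2.5,4.2,1,-0.023,0.055,-0.003,-1.3,2.5,4.2,1,-0.019,0.057,-0.002,-1.3,2.5,4.2,1,-0.015,0.058,-0.002,-1.3,2.5,4.2,1,-0.01,0.059,-0.001,-1.3,2.5,4.2],
)

```text
clock: 1.4
tcp_pos: [0.412, -0.0508, 0.2486]
orientation: [-0.022, 0.948, 0.199, 0.246]
wrist_force: [0.4, 0.9, -0.1]
finger_gap: 0.085
```

```bash
python3 - <<'E'
from h import *
p=np.array([0.54707801,-0.19514887,0.13197542]);P=p+Rk(0)@np.array([0,0,-.14]);plan(Rk(0),P);s=env.get_state();print(s['joint_pos'].round(2),s['tcp_pos'],s['qvel'].round(2))
E
```

```text
n 3 dist 0.1682 turn [-3.89  6.17 12.45]
-0.0047,0.0558,0.0018,-1.3,2.06,4.15
-0.0007,0.056,0.0029,-1.3,2.06,4.15
0.0032,0.0558,0.0043,-1.3,2.06,4.15
[-0.59 -0.33 -0.68  0.89  0.38  0.63] [ 0.41203396 -0.05082597  0.24856907] [-1.4   0.37  0.11 -0.21  0.63 -0.66]
```

Request:
carry_out(
  moves=[1,-0.005,0.056,0.002,-1.3,2.1,4.2,1,-0.001,0.056,0.003,-1.3,2.1,4.2,1,0.003,0.056,0.004,-1.3,2.0,4.1,0.3,0,0,0,0,0,0,0.3,0,0,0,0,0,0],
)

```text
clock: 2.02
tcp_pos: [0.4661, -0.2205, 0.2452]
orientation: [-0.026, 0.95, 0.076, 0.302]
wrist_force: [0.4, 0.5, 0.1]
finger_gap: 0.0557
```

```bash
python3 - <<'E'
from h import *
np.save('Tw1.npy',tool());im=snap('wrist','w1.png');cv2.imwrite('pics/w1.png',cv2.resize(im[...,::-1],(800,500),interpolation=cv2.INTER_CUBIC));cv2.imwrite('pics/w1raw.png',im[...,::-1])
s=env.get_state();print(s['joint_pos'].round(2),s['tcp_pos'],s['finger_gap']);print(red(im,(0,0,640,400)))
E
```

```text
[-0.89 -0.11 -0.57  0.77  0.53  0.61] [ 0.46627218 -0.22037938  0.24544364] 0.05541948404389079
[([344.4, 51.8], 49, [338, 49, 13, 6]), ([320.3, 176.6], 422, [308, 165, 24, 24])]
```

View pics/w1.png

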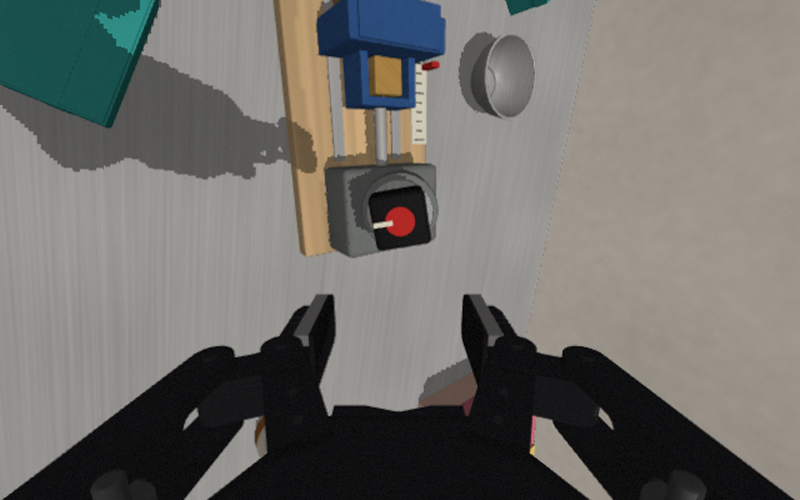

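The wrist view shows the knob turned about 9° in the image, with its red cap at (400,222) and the pointer tip at (373,226). The nut sits in the jaw window at (386,76) and the red marker is at (430,65).

```bash
python3 - <<'E'
from h import *
T=np.load('Tw1.npy');C=cam('wrist',T);Ct=cam('top');Cs=cam('side')
u=(320.3,176.6)
for c,q in((Ct,(380.9,198.1)),(Cs,(323.9,233.2))):
    p,e=two(C,u,c,q);print(p,e,jl(p))
n=-Rk(0)[:,2]
def onp(uv,p0):
    o,v=ray(C,uv);return o+v*(n@(p0-o))/(n@v)
# 3-ray least squares
A=np.zeros((3,3));b=np.zeros(3)
for c,q in((C,u),(Ct,(380.9,198.1)),(Cs,(323.9,233.2))):
    o,v=ray(c,q);M=np.eye(3)-np.outer(v,v);A+=M;b+=M@o
p=np.linalg.solve(A,b);print('cap',p,jl(p))
s=.8
im=cv2.imread('pics/w1raw.png');
m=cv2.inRange(cv2.cvtColor(im,cv2.COLOR_BGR2GRAY),0,14);m[:140]=0;m[210:]=0;m[:,:285]=0;m[:,350:]=0
h=cv2.cvtColor(im,cv2.COLOR_BGR2HSV)
cs=max(cv2.findContours(m,cv2.RETR_EXTERNAL,cv2.CHAIN_APPROX_NONE)[0],key=cv2.contourArea);print(cv2.boundingRect(cs),cv2.contourArea(cs),cv2.approxPolyDP(cv2.convexHull(cs),4,True)[:,0].tolist())
loc=lambda uv:(Rk(0).T@(onp(uv,p)-p)*1000).round(1)
for q in((369,193),(424,185),(431,238),(381,251),(373,226)): print(q,loc((q[0]*s-.1,q[1]*s-.1)))
cv2.imwrite('pics/z1.png',cv2.resize(np.hstack([im[130:215,250:360],im[20:105,280:390]]),None,fx=3.6,fy=6 if 0 else 3.6,interpolation=cv2.INTER_CUBIC))
E
```

```text
[ 0.54422801 -0.19372984  0.13201789] 0.0021030639473478864 [-0.0353 -0.124   0.112 ]
[ 0.54944334 -0.19270358  0.12776567] 0.003730390927031348 [-0.03   -0.124   0.1078]
cap [ 0.54710303 -0.19404287  0.12982336] [-0.0325 -0.1249  0.1098]
(296, 149, 41, 11) 103.0 [[336, 151], [296, 159], [300, 154]]
(369, 193) [-25.2 -23.9   0. ]
(424, 185) [ 17.8 -29.3   0. ]
(431, 238) [23.6 13.5  0. ]
(381, 251) [-17.4  23.7   0. ]
(373, 226) [-23.1   2.6   0. ]
```

View pics/z1.png

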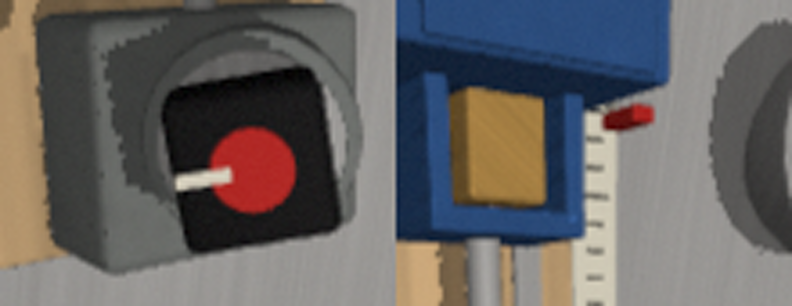

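The close-up shows the square knob and the flat red cap, with the cap off the square's middle (it may be raised, or a side face may be showing). One closer view straight along the axis should settle the centre and depth.

```bash
python3 - <<'E'
from h import *
H=np.array(env.calibration('wrist')['hand_eye']);print(H.round(4).tolist())
cap=np.array([.547,-.194,.130])
zc=H[:3,2];th=np.arctan2(zc[1],zc[2]) # rotate so cam z -> tool z of Rk
M=Rk(7.4)@R.from_euler('x',th).as_matrix()
print((M@zc).round(3),Rk(0)[:,2].round(3))
P=cap-.2*(M@zc)-M@H[:3,3];print(P,'tip',P+M@[0,0,.011],jl(P));plan(M,P)
E
```

```text
[[1.0, -0.001, -0.0002, -0.0008], [0.001, 0.962, 0.273, -0.069], [-0.0001, -0.273, 0.962, -0.1302], [0.0, 0.0, 0.0, 1.0]]
[ 0.564  0.102 -0.819] [ 0.565  0.102 -0.819]
[ 0.52469649 -0.22896824  0.17850595] tip [ 0.52983103 -0.2250185   0.16961573] [-0.0608 -0.1553  0.1585]
n 2 dist 0.0893 turn [16.28 -1.37 -8.23]
0.0037,0.009,0.0436,8.14,-0.69,-4.11
0.0033,0.0153,0.0418,8.14,-0.69,-4.11
```

Request:
carry_out(
  moves=[0.3,0.004,0.009,0.043,8.1,-0.7,-4.1,0.3,0.003,0.015,0.042,8.1,-0.7,-4.1,0.3,0,0,0,0,0,0,0.3,0,0,0,0,0,0,0.3,0,0,0,0,0,0],
)

```text
clock: 2.7
tcp_pos: [0.5255, -0.2218, 0.1808]
orientation: [-0.138, 0.931, 0.193, 0.277]
wrist_force: [-0.2, 1.0, 0.5]
finger_gap: 0.0558
```

```bash
python3 - <<'E'
from h import *
T=tool();np.save('Tw2.npy',T);im=snap('wrist','w2raw.png');c=im[60:340,160:480,::-1]
cv2.imwrite('pics/w2.png',cv2.resize(c,None,fx=2,fy=2,interpolation=cv2.INTER_CUBIC));print(red(im,(200,0,440,400)));print(env.get_state()['wrist_force'])
E
```

```text
[([358.9, 95.1], 61, [352, 92, 15, 7]), ([312.1, 206.3], 778, [296, 190, 32, 33])]
[0.03695073 0.06302547 0.1250765 ]
```

View pics/w2.png

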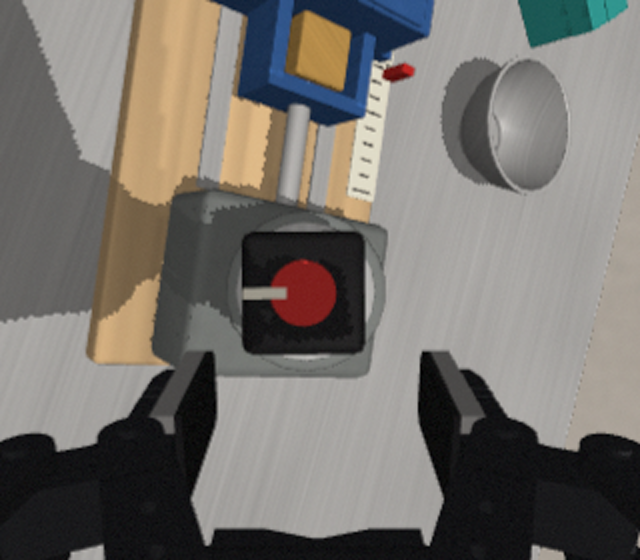

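Looking straight down the axis, the knob is square and aligned to within about 0.5°. It spans x 243–364 and y 233–355 (2x crop), concentric with the cap at (304,293).

```bash
python3 - <<'E'
from h import *
T=np.load('Tw2.npy');C=cam('wrist',T);K,k1,M=C
u=(160+303.5/2-.25,60+294/2-.25)
o,v=ray(C,u);d=K[0,0]*.046/60.5;f=o+v*d/(v@M[:3,2]);print('depth',d,'face',f,jl(f))
print('cap tri',[ (x.round(4) if hasattr(x,'round') else x) for x in two(C,(312.1,206.3),cam('wrist',np.load('Tw1.npy')),(320.3,176.6))], two(C,(312.1,206.3),cam('top'),(380.9,198.1)))
n=-Rk(0)[:,2];g=f-.018*n;print('grip',g,jl(g),'axis@z.05:',jl(g-n*(jl(g)[2]-.05)/n[2]))
# marker
m=two(C,(358.9,95.1),cam('wrist',np.load('Tw1.npy')),(344.4,51.8));print('marker',m,jl(m[0]))
plan(Rk(7.4),g+n*.06)
E
```

```text
depth 0.21091394027258817 face [ 0.55165489 -0.19332489  0.12089693] [-0.0279 -0.125   0.1009]
cap tri [array([ 0.5474, -0.1935,  0.1278]), np.float64(0.0001)] (array([ 0.5438418 , -0.19427163,  0.13345264]), np.float64(0.0006934827529537408))
grip [ 0.5618161  -0.1914966   0.10615219] [-0.0176 -0.125   0.0862] axis@z.05: [ 0.0078 -0.125   0.05  ]
marker (array([ 0.63183783, -0.03410529,  0.03199973]), np.float64(0.0005097111463605836)) [0.0792 0.0175 0.012 ]
n 2 dist 0.0358 turn [-16.17  -0.07   0.78]
-0.0031,-0.0083,0.0155,-8.08,-0.03,0.39
-0.0032,-0.0104,0.0142,-8.08,-0.03,0.39
```

Request:
carry_out(
  moves=[0.6,-0.003,-0.008,0.01,-8.1,0,0.4,0.6,-0.003,-0.01,0.01,-8.1,0,0.4,0.6,0,0,0,0,0,0,0.6,0,0,0,0,0,0,0.6,0,0,0,0,0,0],
)

```text
clock: 3.38
tcp_pos: [0.5233, -0.2015, 0.1736]
orientation: [0.002, 0.941, 0.146, 0.307]
wrist_force: [0.5, -0.3, -0.2]
finger_gap: 0.0686
```

```bash
cat >> h.py <<'E'
G=np.array([0.5618,-0.1915,0.1062]); NA=-Rk(0)[:,2]
E
python3 - <<'E'
from h import *
plan(Rk(7.4),G+NA*.004);print(env.get_state()['joint_pos'].round(2))
E
```

```text
n 2 dist 0.0742 turn [ 1.07 -0.58  0.31]
-0.0032,-0.0026,0.0369,0.54,-0.29,0.15
-0.003,-0.0023,0.0369,0.54,-0.29,0.15
[-0.76  0.01 -0.67  0.47  0.48  0.61]
```

Request:
carry_out(
  moves=[0.6,-0.006,-0.005,0.01,1.0,-0.6,0.3,0.6,0,0,0.02,0,0,0,0.6,0,0,0.02,0,0,0,0.6,0,0,0.02,0,0,0,0.6,0,0,0,0,0,0],
)

```text
clock: 4.0
tcp_pos: [0.5616, -0.1977, 0.1106]
orientation: [-0.007, 0.943, 0.144, 0.3]
wrist_force: [-0.7, -0.2, 1.0]
finger_gap: 0.0683
```

```bash
python3 - <<'E'
from h import *
plan(Rk(7.4),G+NA*.004,1);print(env.get_state()['wrist_force'])
E
```

```text
n 1 dist 0.0063 turn [ 0.06  0.12 -0.16]
-0.0007,-0.0062,0.0003,0.06,0.12,-0.16
[-0.66416987 -0.22266111  0.99017177]
```

Request:
carry_out(
  moves=[0.6,0,-0.006,0,0,0,0,0.6,0,0,0,0,0,0,-1,0,0,0,0,0,0,-1,0,0,0,0,0,0,-1,0,0,0,0,0,0],
  squeeze=30,
)

```text
clock: 4.62
tcp_pos: [0.5597, -0.1928, 0.111]
orientation: [-0.007, 0.943, 0.144, 0.3]
wrist_force: [3.9, -0.6, -5.0]
finger_gap: 0.0456
```

```bash
python3 - <<'E'
from h import *
plan(Rk(7.4),G+NA*.004,1);s=env.get_state();print(s['wrist_force'],tool()[:3,:3].T@s['wrist_force'],s['finger_gap'],s['joint_pos'].round(2))
E
```

```text
n 1 dist 0.0018 turn [ 0.09  0.15 -0.22]
-0.0007,-0.001,0.0013,0.09,0.15,-0.22
[ 3.91792316 -0.58093072 -4.99146585] [0.06751061 1.27187713 6.24340489] 0.045597762869737546 [-0.69  0.15 -0.7   0.3   0.45  0.68]
```

Request:
carry_out(
  moves=[-1,0,0,0,0,0,-10,-1,0,0,0,0,0,-10,-1,0,0,0,0,0,-10,-1,0,0,0,0,0,-10,-1,0,0,0,0,0,-10],
)

```text
clock: 5.25
tcp_pos: [0.5606, -0.1917, 0.1117]
orientation: [0.124, 0.786, 0.54, 0.275]
wrist_force: [0.8, 0.7, -1.4]
finger_gap: 0.0458
```

```bash
cat >> h.py <<'E'
def kn():
    T=tool();s=env.get_state();L=Rk(0).T@T[:3,:3];print('knob ang',np.degrees(np.arctan2(-L[1,0],L[0,0])).round(2),'tilt',np.degrees(np.arccos(min(1,L[2,2]))).round(2),'offset in tool',(T[:3,:3].T@(G+NA*.004-T[:3,3])*1000).round(1),'F tool',(T[:3,:3].T@s['wrist_force']).round(1),'gap',s['finger_gap'],'q',s['joint_pos'].round(2),s['clock'])
E
python3 - <<'E'
from h import *
kn()
E
```

```text
knob ang 58.76 tilt 0.05 offset in tool [-1.1 -1.9  1.2] F tool [ 0.4 -0.3  1.7] gap 0.04584299738677128 q [-0.69  0.15 -0.7   0.3   0.45 -0.22] 5.25
```

Request:
carry_out(
  moves=[-1,0,0,0,0,0,-10,-1,0,0,0,0,0,-10,-1,0,0,0,0,0,-10,-1,0,0,0,0,0,-10,-1,0,0,0,0,0,-10],
)

```text
clock: 5.88
tcp_pos: [0.5605, -0.1901, 0.1118]
orientation: [0.23, 0.472, 0.828, 0.195]
wrist_force: [0.2, 0.7, -0.5]
finger_gap: 0.0458
```

Request:
carry_out(
  moves=[-1,0,0,0,0,0,-10,-1,0,0,0,0,0,-10,-1,0,0,0,0,0,0,-1,0,0,0,0,0,0,-1,0,0,0,0,0,0],
)

```text
clock: 6.5
tcp_pos: [0.5601, -0.1896, 0.1117]
orientation: [0.261, 0.319, 0.899, 0.151]
wrist_force: [1.1, 0.3, -2.3]
finger_gap: 0.0459
```

```bash
python3 - <<'E'
from h import *
kn();T=tool();np.save('Tw3.npy',T);im=snap('wrist','w3raw.png');t=snap('top','top3.png')
a=cv2.resize(t[155:245,255:405,::-1],(750,450),interpolation=cv2.INTER_CUBIC)
print(red(im,(0,0,640,400)))
cv2.imwrite('pics/w3.png',cv2.resize(im[...,::-1],(800,500)))
E
```

```text
knob ang 130.67 tilt 0.26 offset in tool [-0.3 -3.   1.2] F tool [ 0.3 -0.3  2.6] gap 0.04594125722399557 q [-0.68  0.15 -0.7   0.3   0.45 -1.47] 6.5
[([319.7, 276.7], 1943, [292, 253, 54, 49])]
```

View pics/w3.png

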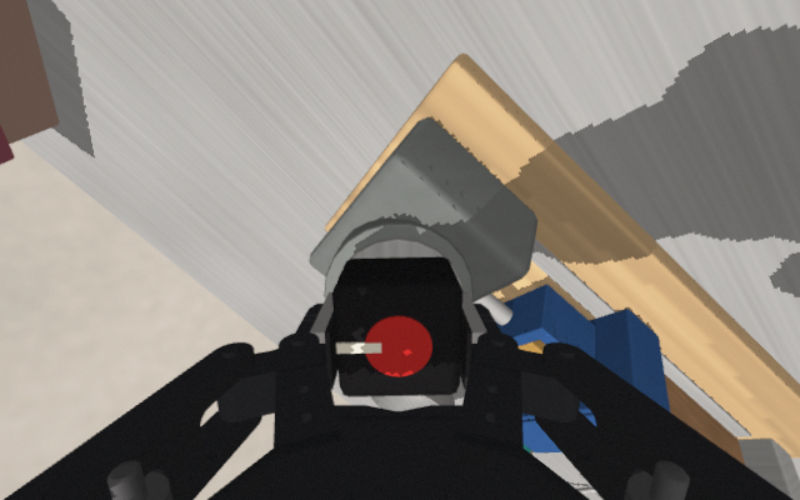

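The fingers held the knob squarely (pads either side, cap at (398,347)) and it turned to 130° with no slip. I'll release it and back off.

Request:
carry_out(
  moves=[0.7,0,0,0,0,0,0,0.7,0,0,0,0,0,0,0.7,0,0,-0.03,0,0,0,0.7,0,0,-0.04,0,0,0,0.7,0,0,-0.04,0,0,0],
)

```text
clock: 7.22
tcp_pos: [0.4966, -0.2003, 0.2019]
orientation: [0.259, 0.319, 0.899, 0.153]
wrist_force: [0.1, -0.4, -0.4]
finger_gap: 0.0729
```

```bash
cat >> h.py <<'E'
RB=J0[:3,:3]@np.diag([-1.,1,-1])
def jw(p): return (J0@np.append(p,1))[:3]
E
python3 - <<'E'
from h import *
kn();plan(RB,jw([0,.095,.19]))
E
```

```text
knob ang 130.6 tilt 0.47 offset in tool [ -2.2  -3.3 112.1] F tool [-0.2 -0.5  0.3] gap 0.07287683327479148 q [-0.81 -0.04 -0.63  0.62  0.5  -1.6 ] 7.225
n 6 dist 0.2327 turn [ 15.5   32.58 -47.67]
0.0195,0.0327,0.0072,2.58,5.43,-7.95
0.0141,0.0354,0.0072,2.58,5.43,-7.95
0.0084,0.0373,0.0066,2.58,5.43,-7.95
0.0026,0.0383,0.0055,2.58,5.43,-7.95
-0.0032,0.0385,0.0037,2.58,5.43,-7.95
-0.0088,0.0377,0.0014,2.58,5.43,-7.95
```

Request:
carry_out(
  moves=[1,0.02,0.033,0.007,2.6,5.4,-8,1,0.014,0.035,0.007,2.6,5.4,-8,1,0.008,0.037,0.006,2.6,5.4,-8,1,0.002,0.038,0.005,2.6,5.4,-8,1,-0.003,0.038,0.003,2.6,5.4,-8],
)

```text
clock: 7.85
tcp_pos: [0.5333, -0.0152, 0.2161]
orientation: [0.046, -0.024, 0.999, 0.016]
wrist_force: [1.0, 0.0, 0.5]
finger_gap: 0.0856
```

```bash
python3 - <<'E'
from h import *
plan(RB,jw([0,.095,.19]))
E
```

```text
n 1 dist 0.0442 turn [ 1.41  5.43 -7.45]
-0.0083,0.0427,0.0082,1.41,5.43,-7.45
```

Request:
carry_out(
  moves=[1,-0.004,0.022,0.004,0.7,2.7,-3.7,1,-0.004,0.021,0.004,0.7,2.7,-3.7,1,0,0,0,0,0,0,1,0,0,0,0,0,0,1,0,0,0,0,0,0],
)

```text
clock: 8.48
tcp_pos: [0.541, 0.0327, 0.2103]
orientation: [0.001, -0.093, 0.996, -0.001]
wrist_force: [-0.6, -0.4, -0.6]
finger_gap: 0.0852
```

```bash
python3 - <<'E'
from h import *
plan(RB,jw([0,.095,.19]));T=tool();np.save('Tw4.npy',T);im=snap('wrist','w4raw.png');print(red(im,(0,0,640,400)))
C=cam('wrist',T);m=onz(C,proj(C,jw([.08,.0175,.013]))[0],.033);
print('proj marker',proj(C,jw([.08,.0175,.013])),'corners',proj(C,[jw(q) for q in([.08,.175,0],[-.08,.175,0],[.05,.145,.062],[.028,.045,.056],[-.028,.145,.056])]).round(0).tolist())
cv2.imwrite('pics/w4.png',cv2.resize(im[60:340,120:520,::-1],None,fx=2,fy=2,interpolation=cv2.INTER_CUBIC))
E
```

```text
n 1 dist 0.0046 turn [-0.07  0.06  0.44]
0.0016,-0.0043,0.0003,-0.07,0.06,0.44
[([243.0, 107.0], 45, [239, 105, 9, 5])]
proj marker [[244.74796075 106.65589324]] corners [[256.0, 239.0], [383.0, 240.0], [270.0, 238.0], [291.0, 136.0], [347.0, 236.0]]
```

View pics/w4.png

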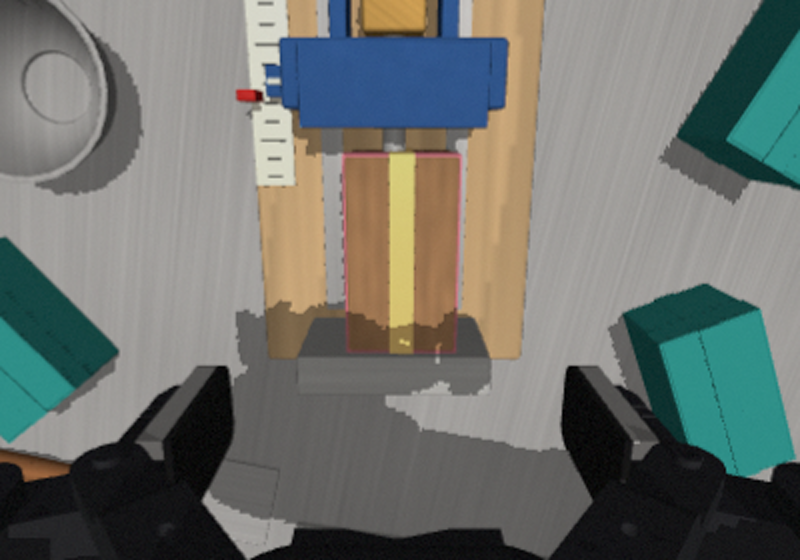

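The jaw is now open: its index line at crop (273,81) lies to -y of the red marker at (250,96). The box top spans (344..461, 153..353), clear of the lip at row 128.

```bash
python3 - <<'E'
from h import *
T=np.load('Tw4.npy');C=cam('wrist',T);f=lambda u,v:(120+u/2-.25,60+v/2-.25)
P=[onz(C,f(*q),.076) for q in((344,153),(460,153),(458,353),(345,353))];
print([jl(p).tolist() for p in P]);b=np.mean(P,0);print('box',b,jl(b))
for z in(.013,.02,.025): print('idx',z,jl(onz(C,f(273,81),z+.02)),'mk',jl(onz(C,f(250,96),.033)))
g=jw([jl(b)[0],.095,.024]);plan(RB,g+[0,0,.09]);plan(RB,g)
E
```

```text
[[0.027, 0.0452, 0.056], [-0.027, 0.0448, 0.056], [-0.0297, 0.1455, 0.056], [0.0285, 0.1459, 0.056]]
box [0.53981873 0.02840971 0.076     ] [-0.0003  0.0954  0.056 ]
idx 0.013 [0.0675 0.011  0.013 ] mk [0.0801 0.0186 0.013 ]
idx 0.02 [0.0661 0.0115 0.02  ] mk [0.0801 0.0186 0.013 ]
idx 0.025 [0.065  0.0118 0.025 ] mk [0.0801 0.0186 0.013 ]
n 2 dist 0.0765 turn [-0.07  0.07  0.43]
0.001,-0.0021,0.0382,-0.04,0.03,0.22
0.001,-0.0021,0.0382,-0.04,0.03,0.22
n 3 dist 0.1664 turn [-0.07  0.07  0.43]
0.0007,-0.0013,0.0555,-0.02,0.02,0.14
0.0007,-0.0014,0.0555,-0.02,0.02,0.14
0.0006,-0.0014,0.0555,-0.02,0.02,0.14
```

Request:
carry_out(
  moves=[1,0.002,-0.004,0.05,0,0,0.4,1,0,0,0.05,0,0,0,1,0,0,0.03,0,0,0,1,0,0,0.02,0,0,0,1,0,0,0,0,0,0],
)

```text
clock: 9.15
tcp_pos: [0.5411, 0.0233, 0.0593]
orientation: [0.004, -0.085, 0.996, -0.001]
wrist_force: [-0.2, 1.4, 0.0]
finger_gap: 0.0852
```

```bash
python3 - <<'E'
from h import *
plan(RB,jw([0,.095,.024]),1);print(env.get_state()['wrist_force'])
E
```

```text
n 1 dist 0.0161 turn [-0.18  0.48 -0.49]
0.0002,0.0049,0.0153,-0.18,0.48,-0.49
[-0.1754303   1.43098131  0.01005763]
```

Request:
carry_out(
  moves=[1,0,0.005,0.015,-0.2,0.5,-0.5,1,0,0,0,0,0,0,-1,0,0,0,0,0,0,-1,0,0,0,0,0,0,-1,0,0,0,0,0,0],
  squeeze=35,
)

```text
clock: 9.78
tcp_pos: [0.5427, 0.0277, 0.047]
orientation: [0.002, -0.089, 0.996, -0.0]
wrist_force: [-0.3, -0.0, -2.1]
finger_gap: 0.0553
```

Request:
carry_out(
  moves=[-1,0,0,-0.01,0,0,0,-1,0,0,-0.02,0,0,0,-1,0,0,-0.03,0,0,0,-1,0,0,-0.04,0,0,0,-1,0,0,-0.03,0,0,0],
)

```text
clock: 10.4
tcp_pos: [0.5395, 0.0276, 0.1797]
orientation: [-0.001, -0.089, 0.996, -0.0]
wrist_force: [0.2, -0.5, -2.3]
finger_gap: 0.0555
```

```bash
python3 - <<'E'
from h import *
s=env.get_state();print(s['wrist_force'],s['finger_gap'],s['joint_pos'].round(2),s['tcp_pos'])
# tray corners from top image, refine by mask? reuse
T=np.array([[.561,.422],[.565,.252],[.369,.245],[.368,.413]]);print(T.mean(0),np.degrees(np.arctan2(*(T[0]-T[3])[::-1])),np.degrees(np.arctan2(*(T[1]-T[2])[::-1])),np.linalg.norm(T-np.roll(T,1,0),axis=1))
P=np.array([.466,.333,.15])
for Rt in(RB,): plan(Rt,P)
E
```

```text
[ 0.15603949 -0.52482581 -2.2630721 ] 0.05547569398880611 [-0.1   0.27 -0.16  1.14 -0.   -1.85] [0.53953011 0.027621   0.17974629]
[0.46575 0.333  ] 2.669889762007626 2.04540848888723 [0.19320973 0.17004705 0.19612496 0.16800298]
n 6 dist 0.3155 turn [-0.02 -0.1  -0.03]
0.0031,0.0523,0.0049,-0.0,-0.02,-0.01
0.0031,0.0523,0.0049,-0.0,-0.02,-0.01
0.0031,0.0523,0.005,-0.0,-0.02,-0.01
0.0031,0.0523,0.005,-0.0,-0.02,-0.01
0.0031,0.0523,0.005,-0.0,-0.02,-0.01
0.0031,0.0523,0.005,-0.0,-0.02,-0.01
```

Request:
carry_out(
  moves=[-1,0.003,0.052,0,0,0,1.6,-1,0.003,0.052,0,0,0,1.6,-1,0.004,0.052,0,0,0,1.6,-1,0.005,0.052,0,0,0,1.6,-1,0.005,0.052,0.01,0,0,1.6],
)

```text
clock: 11.02
tcp_pos: [0.493, 0.287, 0.1776]
orientation: [0.006, -0.012, 1.0, 0.0]
wrist_force: [1.8, -0.0, -2.9]
finger_gap: 0.0553
```

```bash
python3 - <<'E'
from h import *
RT=R.from_euler('z',2.4,degrees=True).as_matrix()@np.diag([-1.,1,-1])
plan(RT,[.466,.333,.10],2)
E
```

```text
n 2 dist 0.0942 turn [ 0.01  0.69 -1.03]
0.0134,0.0233,0.0387,0.0,0.35,-0.51
0.013,0.0235,0.0387,0.0,0.35,-0.51
```

Request:
carry_out(
  moves=[-1,0.013,0.023,0.03,0,0.3,-0.5,-1,0.013,0.023,0.03,0,0.3,-0.5,-1,0,0,0.015,0,0,0,-1,0,0,0,0,0,0,-1,0,0,0,0,0,0],
)

```text
clock: 11.65
tcp_pos: [0.4654, 0.3373, 0.1034]
orientation: [0.002, -0.024, 1.0, 0.001]
wrist_force: [-0.5, 0.1, -1.5]
finger_gap: 0.0556
```

```bash
python3 - <<'E'
from h import *
RT=R.from_euler('z',2.4,degrees=True).as_matrix()@np.diag([-1.,1,-1])
plan(RT,[.466,.333,.034],2);t=snap('top','top5.png');s=snap('side','side5.png')
cv2.imwrite('pics/p5.png',np.hstack([cv2.resize(t[170:290,110:250,::-1],(420,360)),cv2.resize(s[100:220,200:330,::-1],(380,360))]))
E
```

```text
n 2 dist 0.0695 turn [0.09 0.29 0.32]
-0.0,-0.0022,0.0347,0.04,0.14,0.16
-0.0001,-0.0022,0.0347,0.04,0.14,0.16
```

View pics/p5.png

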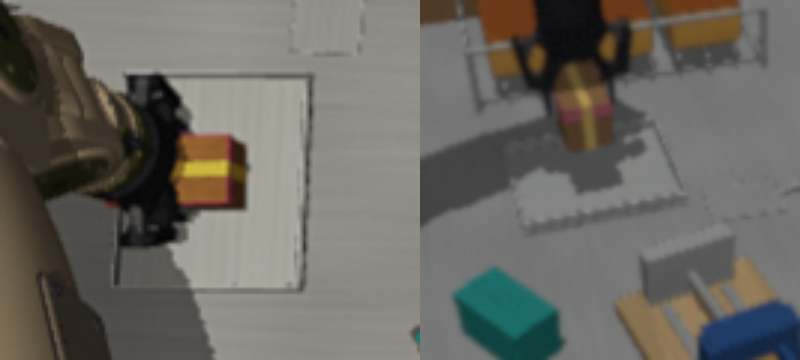

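The box hangs level over the tray in both views, so I'll lower it.

Request:
carry_out(
  moves=[-1,0,-0.004,0.03,0,0.3,0.3,-1,0,0,0.025,0,0,0,-1,0,0,0.01,0,0,0,-1,0,0,0.003,0,0,0,-1,0,0,0,0,0,0],
)

```text
clock: 12.38
tcp_pos: [0.4717, 0.3331, 0.0396]
orientation: [0.005, -0.019, 1.0, 0.003]
wrist_force: [0.4, -0.1, -1.7]
finger_gap: 0.0553
```

```bash
python3 - <<'E'
from h import *
s=env.get_state();print(s['wrist_force'],s['tcp_pos'],s['orientation'])
E
```

```text
[ 0.40013538 -0.05282936 -1.73792621] [0.47172685 0.3331203  0.03963319] [ 0.00473626 -0.01867003  0.99980989  0.0030292 ]
```

Request:
carry_out(
  moves=[-1,0.003,0,0.003,0,0.5,0,-1,0,0,0.002,0,0,0,-1,0,0,0.001,0,0,0,-1,0,0,0.001,0,0,0,-1,0,0,0,0,0,0],
)

```text
clock: 13.0
tcp_pos: [0.4697, 0.3339, 0.0342]
orientation: [0.002, -0.019, 1.0, 0.004]
wrist_force: [-0.0, -0.3, -1.6]
finger_gap: 0.0553
```

Request:
carry_out(
  moves=[-1,0,0,0.001,0,0,0,-1,0,0,0.001,0,0,0,-1,0,0,0.001,0,0,0,-1,0,0,0.001,0,0,0,-1,0,0,0,0,0,0],
)

```text
clock: 13.62
tcp_pos: [0.4698, 0.3341, 0.0309]
orientation: [0.002, -0.019, 1.0, 0.004]
wrist_force: [0.5, -1.5, -1.8]
finger_gap: 0.055
```

Request:
carry_out(
  moves=[-1,0,0,0.001,0,0,0,-1,0,0,0.001,0,0,0,-1,0,0,0,0,0,0,1,0,0,0,0,0,0,1,0,0,0,0,0,0],
)

```text
clock: 14.25
tcp_pos: [0.4705, 0.3346, 0.0309]
orientation: [0.003, -0.019, 1.0, 0.004]
wrist_force: [0.5, 0.5, 0.1]
finger_gap: 0.0854
```

Request:
carry_out(
  moves=[1,0,0,0,0,0,0,1,0,0,-0.02,0,0,0,1,0,0,-0.04,0,0,0,1,0,0,-0.05,0,0,0,1,0,0,-0.05,0,0,0],
)

```text
clock: 14.88
tcp_pos: [0.467, 0.3317, 0.1894]
orientation: [-0.002, -0.019, 1.0, 0.002]
wrist_force: [1.2, 0.3, 0.1]
finger_gap: 0.0854
```

```bash
python3 - <<'E'
from h import *
np.save('Tw6.npy',tool());im=snap('wrist','w6.png');s=env.get_state();print(s['tcp_pos'],s['joint_pos'].round(2),s['clock'])
C=cam('wrist',np.load('Tw6.npy'));h=cv2.cvtColor(im,cv2.COLOR_RGB2HSV);m=cv2.inRange(h,(22,90,90),(32,255,255))
n,l,st,c=cv2.connectedComponentsWithStats(m)
print([(st[i].tolist(),c[i].round(1).tolist()) for i in range(1,n) if st[i,4]>40])
# back to knob: knob angle now 130.7 -> choose grip angle; standoff
for a in(40.7,130.7,):
  print(a);plan(Rk(a),G+NA*.10)
E
```

```text
[0.4698049  0.33321532 0.19691237] [ 0.47  0.32 -0.05  1.19  0.01 -1.13] 14.925
[([309, 144, 13, 83, 975], [314.9, 182.4])]
40.7
n 13 dist 0.5361 turn [-41.31 -12.67 126.29]
-0.0012,-0.0412,0.0003,-3.18,-0.97,9.71
-0.0081,-0.0404,-0.0019,-3.18,-0.97,9.71
-0.0149,-0.0383,-0.0039,-3.18,-0.97,9.71
-0.0212,-0.035,-0.0056,-3.18,-0.97,9.71
-0.0268,-0.0305,-0.007,-3.18,-0.97,9.71
-0.0317,-0.0251,-0.008,-3.18,-0.97,9.71
-0.0356,-0.0189,-0.0087,-3.18,-0.97,9.71
-0.0384,-0.0122,-0.0089,-3.18,-0.97,9.71
-0.04,-0.005,-0.0087,-3.18,-0.97,9.71
-0.0404,0.0023,-0.0081,-3.18,-0.97,9.71
-0.0395,0.0095,-0.0071,-3.18,-0.97,9.71
-0.0374,0.0164,-0.0057,-3.18,-0.97,9.71
-0.0342,0.0227,-0.004,-3.18,-0.97,9.71
130.7
n 9 dist 0.5361 turn [-16.56 -31.22  39.85]
-0.0017,-0.0595,0.0005,-1.84,-3.47,4.43
-0.0063,-0.0592,-0.0012,-1.84,-3.47,4.43
-0.011,-0.0585,-0.0026,-1.84,-3.47,4.43
-0.0156,-0.0574,-0.0036,-1.84,-3.47,4.43
-0.0203,-0.0558,-0.0044,-1.84,-3.47,4.43
-0.0248,-0.054,-0.0048,-1.84,-3.47,4.43
-0.0292,-0.0517,-0.0048,-1.84,-3.47,4.43
-0.0333,-0.0492,-0.0045,-1.84,-3.47,4.43
-0.0373,-0.0463,-0.0039,-1.84,-3.47,4.43
```

View pics/w6.png

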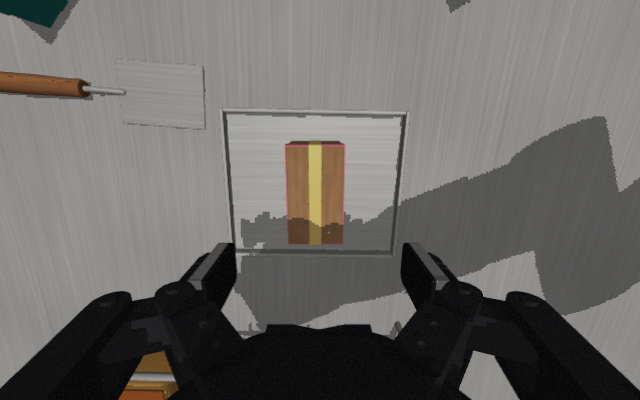

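The box stands upright inside the tray with a margin all round (top face 286–344 × 142–245, tray 222–408 × 110–256). Back to the knob.

Request:
carry_out(
  moves=[1,-0.002,-0.059,-0.002,-1.8,-3.5,4.4,1,-0.006,-0.059,-0.002,-1.8,-3.5,4.4,1,-0.011,-0.058,-0.003,-1.8,-3.5,4.4,1,-0.016,-0.057,-0.004,-1.8,-3.5,4.4,1,-0.02,-0.056,-0.004,-1.8,-3.5,4.4],
)

```text
clock: 15.55
tcp_pos: [0.4948, 0.0349, 0.1983]
orientation: [0.161, 0.173, 0.968, 0.089]
wrist_force: [1.0, 0.1, 0.0]
finger_gap: 0.0851
```

```bash
python3 - <<'E'
from h import *
plan(Rk(130.7),G+NA*.10);print(env.get_state()['tcp_pos'])
im=cv2.imread('pics/w4raw.png')
c=im[90:112,238:266];print(cv2.cvtColor(c,cv2.COLOR_BGR2GRAY))
E
```

```text
n 4 dist 0.237 turn [ -6.65 -12.76  17.8 ]
-0.0231,-0.0544,-0.0037,-1.66,-3.19,4.45
-0.0275,-0.0524,-0.0038,-1.66,-3.19,4.45
-0.0316,-0.05,-0.0037,-1.66,-3.19,4.45
-0.0356,-0.0473,-0.0032,-1.66,-3.19,4.45
[0.49481571 0.03491481 0.19828861]
[[153 156 154 153 151 161 192 214 212 213 213 213 214 213 213 213 214 212
  215 215 214 189  65  76  80  82  82  81]
 [154 157 155 152 151 159 187 214 212 214 213 214 201 167 168 168 168 169
  168 173 191 189  78  75  80  81  80  80]
 [155 157 155 151 151 155 181 215 215 214 214 214 194 110  82  59  58  58
   59  77 132 158  82  74  80  78  79  78]
 [155 155 153 151 151 156 180 215 214 212 213 213 206 172 114  76  78  77
   79  80  78  75  64  75  79  81  81  80]
 [155 157 153 153 151 153 177 213 213 214 214 214 213 197 132  77  76  77
   77  78  78  73  65  72  79  79  78  79]
 [157 158 154 154 150 147 170 213 214 214 213 213 212 202 149  78  78  76
   78  76  78  73  57  74  79  80  80  79]
 [158 156 153 152 151 148 170 214 212 214 213 213 212 199 144  78  76  76
   75  78  77  75  61  72  81  79  77  78]
 [156 156 153 151 151 149 171 214 214 214
[... 1014 characters left out ...]
 95  84  85  88  90  90  89  90  88  60  31  31  42 130 192 107  78  77
   78  76  77  76  69  71  79  77  78  78]
 [105  82  83  84  87  88  88  91  89  65  29  30  26 122 197 122  75  72
   73  73  73  72  70  69  76  78  78  77]
 [101  84  83  82  83  84  87  87  84  67  28  31  26 114 189 164 136  85
   85  84  83  85  79  68  77  79  78  77]
 [106  76  73  75  76  78  75  77  76  62  26  27  28  96 180 214 193 116
  117 117 116 116 105  67  76  80  79  78]
 [135 113  96  96  89  78  78  79  75  70  54  65  82 107 157 175 162 109
  109 108 110 120 121  66  77  78  78  78]
 [156 149 134 131 128 117 120 116 104 103 104 122 165 158 132  96  94  86
   87  85  98 124 119  69  76  80  78  77]]
```

Request:
carry_out(
  moves=[0.8,-0.023,-0.054,-0.004,-1.7,-3.2,4.5,0.7,-0.028,-0.052,-0.004,-1.7,-3.2,4.5,0.7,-0.032,-0.05,-0.004,-1.7,-3.2,4.5,0.7,-0.035,-0.047,-0.003,-1.7,-3.2,4.5,0.7,0,0,0,0,0,0],
)

```text
clock: 16.18
tcp_pos: [0.5033, -0.214, 0.1904]
orientation: [0.269, 0.328, 0.893, 0.15]
wrist_force: [-0.6, 0.1, -0.1]
finger_gap: 0.0725
```

```bash
python3 - <<'E'
from h import *
# previous good grip position
p=np.array([.5601,-.1896,.1117]);plan(Rk(130.7),p+NA*.05,1);plan(Rk(130.7),p,1);kn()
E
```

```text
n 1 dist 0.0512 turn [ 0.25  1.13 -0.97]
0.009,0.0119,0.0489,0.25,1.13,-0.97
n 1 dist 0.1001 turn [ 0.25  1.13 -0.97]
0.01,0.0117,0.0989,0.25,1.13,-0.97
knob ang 129.73 tilt 1.16 offset in tool [  9.6   8.7 100.2] F tool [ 0.5 -0.2 -0.3] gap 0.07254749132155544 q [-0.82 -0.02 -0.65  0.55  0.51 -1.58] 16.175
```

Request:
carry_out(
  moves=[0.7,0.009,0.012,0.03,0.2,1.1,-1.0,0.7,0,0,0.02,0,0,0,0.7,0,0,0.02,0,0,0,0.7,0,0,0,0,0,0,0.7,0,0,0,0,0,0],
)

```text
clock: 16.8
tcp_pos: [0.5439, -0.1886, 0.1342]
orientation: [0.26, 0.317, 0.9, 0.15]
wrist_force: [-0.1, 0.1, 0.6]
finger_gap: 0.0726
```

```bash
python3 - <<'E'
from h import *
p=np.array([.5601,-.1896,.1117]);plan(Rk(130.7),p,1)
E
```

```text
n 1 dist 0.0277 turn [ 0.05 -0.16  0.19]
-0.003,-0.0025,0.0274,0.05,-0.16,0.19
```

Request:
carry_out(
  moves=[0.7,-0.003,-0.002,0.014,0,0,0,0.7,0,0,0.013,0,0,0,-1,0,0,0,0,0,0,-1,0,0,0,0,0,0,-1,0,0,0,0,0,0],
  squeeze=30,
)

```text
clock: 17.42
tcp_pos: [0.5607, -0.1888, 0.1121]
orientation: [0.26, 0.317, 0.9, 0.15]
wrist_force: [1.2, -0.0, -1.4]
finger_gap: 0.0458
```

```bash
python3 - <<'E'
from h import *
kn();print(env.get_state()['tcp_pos'])
E
```

```text
knob ang 130.89 tilt 0.18 offset in tool [-0.3 -4.   1.2] F tool [-0.3 -0.   1.9] gap 0.04576778551343753 q [-0.68  0.15 -0.7   0.3   0.45 -1.47] 17.425
[ 0.56066084 -0.18877184  0.11208493]
```

Request:
carry_out(
  moves=[-1,0,0,0,0,0,10.4,-1,0,0,0,0,0,10.4,-1,0,0,0,0,0,10.4,-1,0,0,0,0,0,10.4,-1,0,0,0,0,0,10],
)

```text
clock: 18.05
tcp_pos: [0.5617, -0.1912, 0.1125]
orientation: [0.168, 0.686, 0.662, 0.249]
wrist_force: [1.1, -0.4, -0.9]
finger_gap: 0.0456
```

Request:
carry_out(
  moves=[-1,0,0,0,0,0,0,-1,0,0,0,0,0,0,0.7,0,0,0,0,0,0,0.7,0,0,0,0,0,0,0.7,0,0,-0.03,0,0,0],
)

```text
clock: 18.68
tcp_pos: [0.544, -0.1934, 0.1358]
orientation: [0.167, 0.684, 0.665, 0.249]
wrist_force: [-0.2, 0.7, 1.0]
finger_gap: 0.0727
```

```bash
python3 - <<'E'
from h import *
kn()
# view pose: tool down, tool x=-jig x (RB) camera over jig y ~.015 looking; 
H=np.array(env.calibration('wrist')['hand_eye'])
M=RB
# choose TCP so camera at jig (.06,.0175,.26)
P=jw([.06,.0175,.24])-M@H[:3,3]
T=tool();T[:3,3]+=NA*.06
print(jl(P));plan(M,P,T=T)
# alt: tilted view from knob side with camera over jig y=.0175
E
```

```text
knob ang 78.19 tilt 0.15 offset in tool [-1.8 -1.9 30.5] F tool [ 0.8  0.4 -0.9] gap 0.07269444770065685 q [-0.71  0.09 -0.69  0.38  0.46 -0.59] 18.675
[0.0598 0.0873 0.1098]
n 11 dist 0.2537 turn [ 30.92  25.01 -98.26]
0.0201,0.0027,0.0109,2.81,2.27,-8.93
0.019,0.0063,0.0114,2.81,2.27,-8.93
0.0173,0.0097,0.0118,2.81,2.27,-8.93
0.015,0.0129,0.0118,2.81,2.27,-8.93
0.0123,0.0156,0.0117,2.81,2.27,-8.93
0.0093,0.0178,0.0113,2.81,2.27,-8.93
0.0059,0.0196,0.0107,2.81,2.27,-8.93
0.0024,0.0207,0.0099,2.81,2.27,-8.93
-0.0013,0.0213,0.0089,2.81,2.27,-8.93
-0.0049,0.0212,0.0077,2.81,2.27,-8.93
-0.0085,0.0205,0.0064,2.81,2.27,-8.93
```

```bash
cat >> h.py <<'E'
RA=J0[:3,:3]@np.diag([1.,-1,-1])
E
python3 - <<'E'
from h import *
H=np.array(env.calibration('wrist')['hand_eye'])
P=jw([.04,.0175,.25])-RA@H[:3,3];print(jl(P))
T=tool();T[:3,3]+=NA*.06
plan(RA,P,T=T)
E
```

```text
[ 0.0402 -0.0523  0.1198]
n 9 dist 0.1388 turn [ 23.68 -29.27  75.63]
0.0092,0.0054,0.0111,2.63,-3.25,8.4
0.0105,0.0044,0.0103,2.63,-3.25,8.4
0.0117,0.0033,0.0095,2.63,-3.25,8.4
0.0126,0.0019,0.0087,2.63,-3.25,8.4
0.0132,0.0004,0.0079,2.63,-3.25,8.4
0.0136,-0.0012,0.0072,2.63,-3.25,8.4
0.0137,-0.0029,0.0065,2.63,-3.25,8.4
0.0135,-0.0046,0.0059,2.63,-3.25,8.4
0.013,-0.0063,0.0054,2.63,-3.25,8.4
```

Request:
carry_out(
  moves=[0.7,0,0,-0.06,0,0,0,0.7,0.009,0.005,0.011,2.6,-3.2,8.4,0.7,0.01,0.004,0.01,2.6,-3.2,8.4,0.7,0.012,0.003,0.009,2.6,-3.2,8.4,0.7,0.013,0.002,0.008,2.6,-3.2,8.4],
)

```text
clock: 19.3
tcp_pos: [0.5501, -0.1638, 0.1712]
orientation: [0.101, 0.887, 0.427, 0.147]
wrist_force: [0.9, 1.0, 0.2]
finger_gap: 0.0725
```

Request:
carry_out(
  moves=[0.7,0.013,0,0.008,2.6,-3.2,8.4,0.7,0.013,-0.001,0.007,2.6,-3.2,8.4,0.7,0.014,-0.003,0.006,2.6,-3.2,8.4,0.7,0.013,-0.005,0.006,2.6,-3.2,8.4,0.7,0.013,-0.006,0.005,2.6,-3.2,8.4],
)

```text
clock: 19.92
tcp_pos: [0.6064, -0.1128, 0.1481]
orientation: [-0.0, 0.998, 0.069, 0.001]
wrist_force: [0.2, -0.5, 0.3]
finger_gap: 0.0723
```

Request:
carry_out(
  moves=[0.7,0,0,0,0,0,0,0.7,0,0,0,0,0,0,0.7,0,0,0,0,0,0,0.7,0,0,0,0,0,0,0.7,0,0,0,0,0,0],
)

```text
clock: 20.55
tcp_pos: [0.6058, -0.1131, 0.148]
orientation: [0.0, 0.997, 0.072, 0.001]
wrist_force: [0.5, -0.5, -0.1]
finger_gap: 0.0728
```

```bash
python3 - <<'E'
from h import *
H=np.array(env.calibration('wrist')['hand_eye'])
T=tool();np.save('Tw7.npy',T);im=snap('wrist','w7raw.png');C=cam('wrist',T);print('cam jig',jl(C[2][:3,3]));print(red(im,(0,0,640,400)))
plan(RA,jw([.04,.0175,.25])-RA@H[:3,3],1)
q=proj(C,jw([.07,.0175,.02]))[0];print(q);u,v=q.round().astype(int)
u0,v0=max(0,u-70),max(0,v-60);print('off',u0,v0)
cv2.imwrite('pics/w7.png',cv2.resize(im[v0:v0+120,u0:u0+140,::-1],None,fx=5,fy=5,interpolation=cv2.INTER_CUBIC))
E
```

```text
cam jig [0.0418 0.0134 0.258 ]
[([364.9, 111.6], 68, [360, 109, 11, 7])]
n 1 dist 0.0091 turn [ 0.03 -0.15 -1.98]
0.0001,-0.0041,0.0081,0.03,-0.15,-1.98
[351.69030046 112.9991393 ]
off 282 53
```

View pics/w7.png

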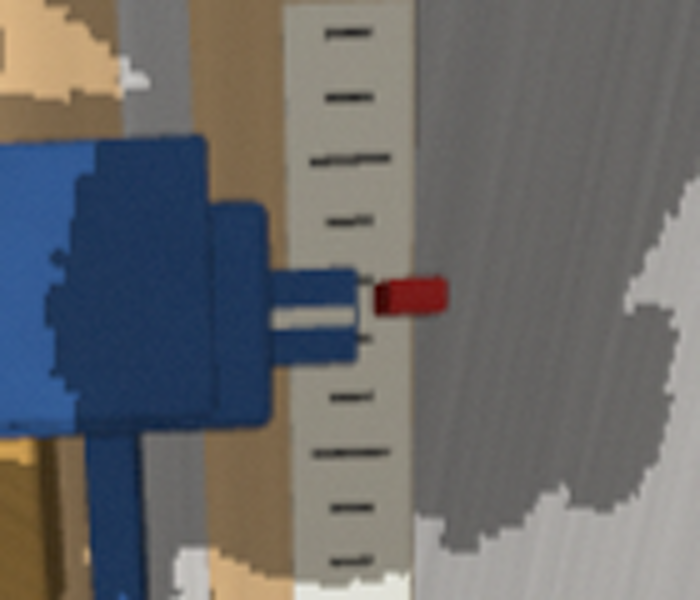

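The view is almost straight down: the white line runs through crop (313,317), and the red marker's top spans rows 277–314. The jaw is still to -y of the marker, so a little more closing is needed.

```bash
cat >> h.py <<'E'
def gauge(im,C,ucols,vr,mv):  # index line centroid over columns; marker centroid mv
    h=cv2.cvtColor(im,cv2.COLOR_RGB2HSV).astype(float); pts=[]
    for u in range(*ucols):
        s=np.clip(140-h[vr[0]:vr[1],u,1],0,None); pts.append((u,(s*np.arange(*vr)).sum()/s.sum()))
    a=np.mean(pts,0)
    for zi in(.012,.02):
        for zm in(.013,.023): print(zi,zm,'idx',jl(onz(C,a,zi+.02))[:2],'mk',jl(onz(C,mv,zm+.02))[:2],'diff mm',((jl(onz(C,mv,zm+.02))-jl(onz(C,a,zi+.02)))[1]*1000).round(2))
    return pts
E
python3 - <<'E'
from h import *
im=cv2.imread('pics/w7raw.png')[...,::-1].copy();C=cam('wrist',np.load('Tw7.npy'))
print(im[108:125,345].tolist());print(gauge(im,C,(340,351),(109,123),(364.9,111.6)))
# base edge direction check: strip ticks (col ~352,crop) in jig frame at z=0
f=lambda u,v:(282+u/5-.4,53+v/5-.4)
for q in((348,33),(350,160),(351,453),(351,561)): print(jl(onz(C,f(*q),.021)))
print(jl(onz(C,f(284,10),.021)),jl(onz(C,f(293,570),.021)))
E
```

```text
[[30, 53, 89], [30, 55, 89], [25, 52, 87], [27, 51, 87], [31, 53, 87], [31, 55, 89], [96, 98, 106], [146, 141, 130], [146, 142, 130], [128, 128, 121], [73, 84, 100], [28, 53, 87], [30, 53, 86], [29, 52, 85], [30, 54, 87], [29, 53, 85], [27, 50, 84]]
0.012 0.013 idx [0.0653 0.0155] mk [0.082  0.0183] diff mm 2.8
0.012 0.023 idx [0.0653 0.0155] mk [0.0803 0.0181] diff mm 2.6
0.02 0.013 idx [0.0645 0.0154] mk [0.082  0.0183] diff mm 2.9
0.02 0.023 idx [0.0645 0.0154] mk [0.0803 0.0181] diff mm 2.7
[(340, np.float64(116.06859205776173)), (341, np.float64(115.98761061946902)), (342, np.float64(116.00176056338029)), (343, np.float64(116.00176991150443)), (344, np.float64(115.97853309481216)), (345, np.float64(115.8584729981378)), (346, np.float64(115.85227272727273)), (347, np.float64(115.81467889908257)), (348, np.float64(115.81666666666666)), (349, np.float64(115.78860294117646)), (350, np.float64(115.8195211786372))]
[0.0719 0.0612 0.001 ]
[0.0722 0.0413 0.001 ]
[ 0.0723 -0.0085  0.001 ]
[ 0.0722 -0.0283  0.001 ]
[0.0612 0.0651 0.001 ] [ 0.0614 -0.0296  0.001 ]
```

```bash
python3 - <<'E'
from h import *
p=np.array([.561,-.1915,.112]);plan(Rk(-11.8),p+NA*.08)
E
```

```text
n 4 dist 0.1283 turn [ 4.22 34.64  9.52]
-0.0253,0.0182,-0.0074,1.05,8.66,2.38
-0.0231,0.019,-0.0114,1.05,8.66,2.38
-0.0203,0.0197,-0.0151,1.05,8.66,2.38
-0.017,0.0202,-0.0183,1.05,8.66,2.38
```

Request:
carry_out(
  moves=[0.7,-0.025,0.018,-0.02,1.0,8.7,2.4,0.7,-0.023,0.019,-0.015,1.0,8.7,2.4,0.7,-0.02,0.02,-0.012,1.0,8.7,2.4,0.7,-0.017,0.02,-0.01,1.0,8.7,2.4,0.7,0,0,0,0,0,0],
)

```text
clock: 21.22
tcp_pos: [0.5183, -0.2003, 0.1793]
orientation: [-0.057, 0.951, -0.016, 0.303]
wrist_force: [0.1, -0.3, -0.6]
finger_gap: 0.0727
```

```bash
python3 - <<'E'
from h import *
p=np.array([.561,-.1915,.112]);plan(Rk(-11.8),p,1);kn()
E
```

```text
n 1 dist 0.0802 turn [ 0.14 -0.96 -0.21]
-0.0044,-0.0007,0.0801,0.14,-0.96,-0.21
knob ang -12.01 tilt 0.97 offset in tool [-7.   0.  81.2] F tool [-0.2  0.4  0.5] gap 0.07269449846781939 q [-0.77 -0.   -0.67  0.5   0.49  0.94] 21.225
```

Request:
carry_out(
  moves=[0.7,-0.004,-0.001,0.025,0,-1.0,-0.2,0.7,0,0,0.02,0,0,0,0.7,0,0,0.02,0,0,0,0.7,0,0,0,0,0,0,0.7,0,0,0,0,0,0],
)

```text
clock: 21.85
tcp_pos: [0.5577, -0.1949, 0.1285]
orientation: [-0.053, 0.953, -0.011, 0.297]
wrist_force: [0.3, -0.2, 0.3]
finger_gap: 0.0727
```

```bash
python3 - <<'E'
from h import *
p=np.array([.561,-.1915,.112]);plan(Rk(-11.8),p,1)
E
```

```text
n 1 dist 0.0172 turn [ 0.45 -0.16  0.41]
-0.0068,-0.0016,0.0157,0.45,-0.16,0.41
```

Request:
carry_out(
  moves=[0.7,-0.007,-0.002,0.003,0.4,-0.2,0.4,0.7,0,0,0.012,0,0,0,0.7,0,0,0,0,0,0,-1,0,0,0,0,0,0,-1,0,0,0,0,0,0],
  squeeze=30,
)

```text
clock: 22.48
tcp_pos: [0.5587, -0.1911, 0.1116]
orientation: [-0.057, 0.954, -0.014, 0.293]
wrist_force: [-9.9, -1.7, 1.7]
finger_gap: 0.0453
```

Request:
carry_out(
  moves=[-1,0,0,0,0,0,0,-1,0,0,0,0,0,0,-1,0,0,0,0,0,0,-1,0,0,0,0,0,0,-1,0,0,0,0,0,0],
)

```text
clock: 23.1
tcp_pos: [0.5586, -0.1912, 0.1116]
orientation: [-0.057, 0.954, -0.014, 0.293]
wrist_force: [-0.1, 0.5, -1.6]
finger_gap: 0.0456
```

```bash
python3 - <<'E'
from h import *
kn();print(env.get_state()['tcp_pos'])
E
```

```text
knob ang -11.9 tilt 0.28 offset in tool [-0.4  1.   2.2] F tool [-1.  -0.3  1.3] gap 0.04558549912653394 q [-0.68  0.14 -0.7   0.3   0.45  1.01] 23.1
[ 0.55863288 -0.1911581   0.11163642]
```

Request:
carry_out(
  moves=[-1,0,0,0,0,0,5,-1,0,0,0,0,0,5,-1,0,0,0,0,0,5,-1,0,0,0,0,0,0,-1,0,0,0,0,0,0],
)

```text
clock: 23.72
tcp_pos: [0.5586, -0.1911, 0.1116]
orientation: [-0.095, 0.944, -0.142, 0.283]
wrist_force: [1.1, 0.3, -1.6]
finger_gap: 0.0456
```

```bash
python3 - <<'E'
from h import *
kn()
E
```

```text
knob ang -27.23 tilt 0.3 offset in tool [-0.1  1.1  2.2] F tool [ 0.  -0.1  1.9] gap 0.0455911625974928 q [-0.68  0.14 -0.7   0.3   0.45  1.28] 23.725
```

Turned to -27.2°, as intended. I'll release, back off and measure from overhead.

Request:
carry_out(
  moves=[0.7,0,0,0,0,0,0,0.7,0,0,0,0,0,0,0.7,0,0,-0.03,0,0,0,0.7,0,0,-0.04,0,0,0,0.7,0,0,-0.02,0,0,0],
)

```text
clock: 24.35
tcp_pos: [0.507, -0.1995, 0.1864]
orientation: [-0.095, 0.944, -0.14, 0.282]
wrist_force: [0.5, -1.0, -1.1]
finger_gap: 0.0725
```

```bash
python3 - <<'E'
from h import *
H=np.array(env.calibration('wrist')['hand_eye']);plan(RA,jw([.04,.0175,.25])-RA@H[:3,3])
E
```

```text
n 5 dist 0.1423 turn [ -8.21 -34.   -26.19]
0.0054,-0.0189,0.0206,-1.64,-6.8,-5.24
0.0095,-0.0188,0.0192,-1.64,-6.8,-5.24
0.0133,-0.0183,0.0173,-1.64,-6.8,-5.24
0.0169,-0.0173,0.015,-1.64,-6.8,-5.24
0.02,-0.016,0.0123,-1.64,-6.8,-5.24
```

Request:
carry_out(
  moves=[0.7,0.005,-0.019,0.018,-1.6,-6.8,-5.2,0.7,0.01,-0.019,0.017,-1.6,-6.8,-5.2,0.7,0.013,-0.018,0.017,-1.6,-6.8,-5.2,0.7,0.017,-0.017,0.015,-1.6,-6.8,-5.2,0.7,0.02,-0.016,0.012,-1.6,-6.8,-5.2],
)

```text
clock: 24.98
tcp_pos: [0.6053, -0.1133, 0.1487]
orientation: [0.005, 0.996, 0.09, -0.003]
wrist_force: [0.8, -0.9, 0.2]
finger_gap: 0.0726
```

```bash
python3 - <<'E'
from h import *
H=np.array(env.calibration('wrist')['hand_eye']);plan(RA,jw([.04,.0175,.25])-RA@H[:3,3],1)
E
```

```text
n 1 dist 0.0097 turn [0.59 0.44 0.18]
0.0009,-0.0043,0.0087,0.59,0.44,0.18
```

Request:
carry_out(
  moves=[0.7,0.001,-0.006,0.003,0.6,0.4,0.2,0.7,0,0,0,0,0,0,0.7,0,0,0,0,0,0,0.7,0,0,0,0,0,0,0.7,0,0,0,0,0,0],
)

```text
clock: 25.6
tcp_pos: [0.6053, -0.1068, 0.1446]
orientation: [-0.001, 0.996, 0.089, -0.0]
wrist_force: [0.1, 0.1, 0.0]
finger_gap: 0.0727
```

```bash
python3 - <<'E'
from h import *
T=tool();np.save('Tw8.npy',T);im=snap('wrist','w8raw.png');C=cam('wrist',T);print('cam jig',jl(C[2][:3,3]));r=red(im,(0,0,640,400));print(r)
mu,mv=r[0][0];c=int(mu)
print(gauge(im,C,(c-25,c-14),(int(mv)-6,int(mv)+8),(mu,mv)))
a=im[int(mv)-60:int(mv)+100,c-140:c+40,::-1]
cv2.imwrite('pics/w8.png',cv2.resize(a,None,fx=3.7,fy=3.7,interpolation=cv2.INTER_CUBIC))
E
```

```text
cam jig [0.0404 0.0195 0.2548]
[([368.0, 121.5], 66, [363, 119, 11, 6])]
0.012 0.013 idx [0.0655 0.018 ] mk [0.0822 0.0182] diff mm 0.2
0.012 0.023 idx [0.0655 0.018 ] mk [0.0804 0.0183] diff mm 0.3
0.02 0.013 idx [0.0647 0.018 ] mk [0.0822 0.0182] diff mm 0.2
0.02 0.023 idx [0.0647 0.018 ] mk [0.0804 0.0183] diff mm 0.3
[(343, np.float64(121.79781420765028)), (344, np.float64(121.7899628252788)), (345, np.float64(121.80662983425414)), (346, np.float64(121.79266055045872)), (347, np.float64(121.82255083179298)), (348, np.float64(121.8125)), (349, np.float64(121.8354898336414)), (350, np.float64(121.80847145488029)), (351, np.float64(121.76416819012798)), (352, np.float64(121.81734317343174)), (353, np.float64(121.80478821362799))]
```

View pics/w8.png

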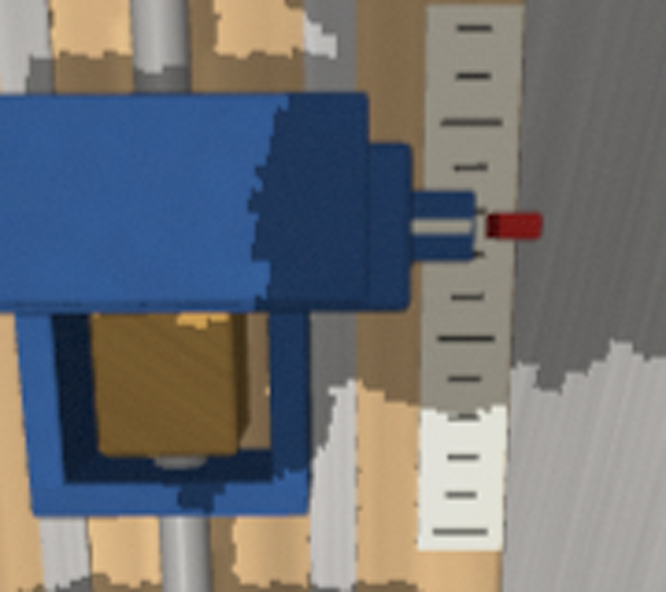

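The white line and the marker are level at crop row 226 (0.2–0.3 mm apart). The nut shows its free gap on the -y side of the window (rows 455–482), so it presses the jaw from behind. The arm is clear of everything, so I'm handing in.

```bash
python3 -c "
from h import *
s=env.get_state();print(s['clock'],s['wrist_force'].round(1));print(env.hand_in())"
```

```text
25.65 [ 0.5 -0.2  0.5]
the job is handed in; nothing more can be done
None
```

The job is done and handed in at 25.7 s, with the arm clear of everything and about 0.7 N on the wrist.

- **Opening:** I turned the knob about 123°, which took the index line about 7 mm past the red marker and cleared the lip from the box.
- **Box:** I lifted the gift box straight out and set it in the tray. The picture after release shows it upright, with a margin to the rim all round.
- **Closing:** I brought the jaw back only in the closing direction, in two grips of about 53° and 15°.
- **Index line:** The last overhead picture puts it level with the marker, 0.2–0.3 mm short on the open side.
- **Nut:** The same picture shows the nut's free gap on the -y side of the window, so it presses the jaw from behind. The nut's +y contact itself is hidden under the jaw.

No check failed. The knob's depth estimates disagreed by 5–10 mm before the first grasp, but every grip closed squarely at about 45.5 mm and the knob followed without slipping. I did not photograph the jar, bowl and spatula again at the end; the arm never went near them.

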